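Bring a flopping fan head upright and park it in the support fork

ROBOT

A 7-joint arm with a two-finger parallel gripper is mounted at the origin on the work surface. World frame = base frame: x ahead of the robot, y to its left, z up, the work surface at z = 0. Lengths are in m, angles in degrees, forces in N, time in s.
With the tool pointing down it reaches from about 0.425 to 0.875 m from the base axis. Payload 4.7 kg.
Tool frame: the origin (TCP) lies on the centre line of the jaws, within the pads' length; the fingertips stand 17 mm ahead of it and the grasp point (between the pads) lies 2 mm behind it; z points along the fingers, y is the line along which they close (so a half turn about z gives the same grasp; the last joint's range is limited). The gripper opens to 87 mm and grips with 3 to 60 N. Pads are 19 mm wide; open, the fingers measure 117 mm over their backs; the gripper's body (75 mm by 190 mm) begins 51 mm behind the grasp point.
Start: joints at [-66.171, 18.392, -4.016, 83.108, 1.295, 78.541, -3.26], TCP at [0.254, 0.598, 0.24] pointing down, gripper open.
Joint ranges: [-163.93, 163.93], [-17.29, 119.83], [-79.2, 71.16], [3.27, 140.29], [-89.18, 269.18], [5.43, 117.66], [-154.24, 154.24]. Speed limits (degrees/s): [147.25, 147.25, 180, 180, 180, 180, 180].

INTERFACE

Orientations are given as [roll, pitch, yaw] about the fixed x, y, z axes, in that order (R = Rz(yaw) Ry(pitch) Rx(roll)).
In Python, from cell import env, read_camera gives the robot as it stands.
- The arm moves only by the shell command python3 -m jog 'ROWS' [FORCE]. ROWS is JSON, a list of rows, each a list of 5 numbers: the opening, from 0 (shut) to 1 (fully open), then the shift along the tool's x, y, z each as a share of 0.02 m, from -1 to 1, then the turn about the tool's z as a share of 45 degrees, from -1 to 1. In form: [[gripper, x, y, z, yaw], ...]. A call has 1 to 12 rows; each row shifts and turns the commanded pose from where the row before left it, along the tool's axes as they then stand; what a row does not reach is not made up. A row lasts 1/12 s, in which the tool goes at most 41.7 mm and 7.16 degrees, less where a joint would pass 70% of its speed; a pose out of reach is approached as far as the arm can. A call with a number of a shift or a turn outside -1 to 1 is refused whole. A call with a gripper value outside its range is refused whole. The fingers move at their own pace and stop on an object; FORCE is the grip in N (left out, the last holds). Time passes only in rows, so rows that do not move let the fingers close. It gives the time, the measured TCP pose, the force, the opening and the grip force at its end, in the units of the state.
- env.get_obs(): the state, without advancing time (a new reading comes with each control period).
- read_camera(name): name is "scene" or "top" or "wrist"; returns a dict with "color" (420x560x3 uint8, red, green, blue), "range_z" (420x560 float32, m along the optical axis (not along the pixel's ray), 0 where there is no reading), "mtx" (3x3 intrinsics, pixels), "k1" (the pictures are not rectified: a ray, as slopes to the right and down, at radius r is drawn at 1 + k1 r^2 times it, then the intrinsics apply), "world_from_camera" (4x4, takes a point from camera to world coordinates); the wrist camera has in their place "T_tool_cam" (4x4, takes a point from camera to tool coordinates, whose origin is the TCP and whose axes are the flange's). Camera axes: x right, y down, z forward; pixel columns grow to the right and rows downward; lengths in m; the calibration is good to about 2 mm. A picture is of the moment at which its call begins: read the wrist's pose just before it.
- env.sign_off(): hands the job in; it is judged then, once.
The state is a dict: "time_s": time; "qpos": joint angles; "joint_velocities": joint speeds; "effort": joint torques, N m; "tool_pos": TCP position; "tool_rot": TCP orientation; "force": force on the tool from outside, world axes, zero at the start; "wrist_torque": the same for the moment, N m; "grip_width": finger opening in m; "grasp_force": force on a finger pad.
Only numpy, scipy, OpenCV 4.12 (cv2) and the standard library are available. Lean on these libraries where they do the work, as an engineer would, in place of code of your own. Each camera call takes 0.05 s, during which the arm holds its last target. There are 200 camera calls.

TASK

The tilt clamp of the small desk fan is out for repair, so its head hangs over on its balance spring. Take the fan by the lug on its foot, touching the head with nothing, lift it about 2 cm off the bench away from the stand, roll the foot to bring the head upright, and keep it upright in the air for at least five seconds to prove the spring. Then, without letting the head flop over, carry it to the support stand, slide the neck between the two prongs from the open side, set the foot down gently, flat and square in the middle of the deck and let go; leave everything else on the bench alone.

Things in the scene. Friction and masses are not known exactly. Their poses are not given: they have to be found in the camera images.
- fan: Foot of a small white desk fan, about 0.37 kg, half of it in the lug (hidden +-15 %). Origin: centre of the underside of its plate, 110 (x) x 120 (y) x 12 mm, below the neck; z up. A tongue 36 mm wide, 12 mm thick runs from the plate along -x (towards the robot) to x = -175 mm and carries the grip lug. The head is 0.22 kg more.
- lug (a point): Gripping point of the lug on the foot's tongue, at (-140, 0, 36) mm in the foot's frame, same axes as the foot. The lug is a white block 60 mm long (x), 28 mm wide (y: close the fingers across this), its top 52 mm above the foot's underside. A gripper pointing straight down here is clear of the head.
- pivot (a point): The head's pivot, at (0, 0, 36) mm in the foot's frame, between two grey cheeks. The pivot axis is the foot's x axis at this height, so it passes through point lug: rolling the gripper about that line tilts the foot without moving the pivot. A fast roll while the head lies on its stop throws it to the other side. Keep the foot tilted less than 0.4 rad.
- head (a joint): Lean q of neck and head relative to the foot, rad, positive with the top to the foot's -y side (turning about +x); stops at +-0.35, at rest on +0.35 at the start. No clamp, only a balance spring: -0.370 N m/rad x q, damping 0.003 N m s/rad, no dry friction. With a = lean from vertical and r = roll of the foot, both about +x, q = a - r and a'' = 50.5 a - 46.5 q - 0.38 q'.
- hub (a point): Centre of the round wire cage (120 mm across, 40 mm thick, disc in the x-z plane), 190 mm above the pivot. Turns with the head: z along the neck, a 12 mm rod bare from 30 to 130 mm above the pivot. Head nominally 0.22 kg (hidden -3 to +4 %), centre of mass 186 mm above, inertia 0.0080 kg m2 about the pivot: gravity 0.401 N m/rad beats the spring, so it falls to a stop, time constant 0.5 s.
- stand: Fixed support stand. Origin: centre of its underside, on the bench; x away from the robot, z up. Wooden deck 135 (x) x 170 (y) mm, top at 50 mm, with a level shelf 60 mm wide for the tongue from it to x = -197 mm; side rims to 60 mm height with inner faces at y = +-80 mm, rear stop to 56 mm height with its face at x = +67 mm; open towards the robot (-x). A column at x = +90 mm carries the fork.
- deck (a point): Centre of the deck's top, 50 mm above the stand's origin, axes as the stand's. The parked foot's origin belongs here, its x axis along the stand's; tongue and lug then lie on the shelf, which points to the robot and leaves room for fingers at both sides of the lug.
- fork (a point): Midway between the fork's two level steel prongs (12 mm thick), 195 mm straight above the stand's origin. They lie at y = +-24 mm (36 mm free between them) from the column to x = -10 mm, then flare to y = +-40 mm at x = -38 mm. The neck's axis passes here when parked; the cage's lower edge (166 mm above the foot's underside) passes just over the prongs (tops at 201 mm).
- driver: Bystander to leave alone: a screwdriver with a blue handle. Origin: centre of its underside.
- cleaner: Bystander to leave alone: an aluminium spray can without lettering, 50 mm across, 120 mm tall. Origin: centre of its underside.
- board: Bystander to leave alone: a green circuit board with parts on it, 90 x 70 mm. Origin: centre of its underside.
- tape: Bystander to leave alone: a roll of black tape lying flat, 70 mm across, 20 mm high. Origin: centre of its underside.
- wrench: Bystander to leave alone: a steel wrench, 130 mm long. Origin: centre of its underside.

How it is judged:
By the outcome, as a careful person would: the job done as asked, in the order asked, and still so for the second after the job is handed in, with the robot touching nothing.
It also fails if it takes over 72 s, if anything falls off the work surface, if the arm or the gripper's body presses on something with over 40 N, if the wrist force passes 120 N, or if a joint passes its speed limit or range.

## Working session

There is one attempt and no reset: what is moved stays moved. The work goes in short steps, Python scripts to look and compute and a shell command to move; the robot and the scene stay as the last step left them, time stands still between calls to the robot, and variables do not carry over. Pictures are saved under pics/ and viewed, at most 10 in all, crops included, and the job is handed in when it is done.

```bash
ls; mkdir -p pics; cat > h.py <<'E'
import numpy as np, cv2
from cell import env, read_camera
def pts(c):
    "world points HxWx3 from the range picture"
    K=c["mtx"]; Z=c["range_z"]; h,w=Z.shape
    u,v=np.meshgrid(np.arange(w),np.arange(h))
    xd=(u-K[0,2])/K[0,0]; yd=(v-K[1,2])/K[1,1]
    x,y=xd.copy(),yd.copy()
    for _ in range(6):
        f=1+c["k1"]*(x*x+y*y); x,y=xd/f,yd/f
    P=np.stack([x*Z,y*Z,Z],-1)
    T=c["world_from_camera"]
    return P@T[:3,:3].T+T[:3,3]
E
python3 - <<'E'
from h import *
o=env.get_obs()
for k,v in o.items(): print(k,np.round(v,4))
ims=[]
for n in("scene","top"):
    c=read_camera(n); np.savez(f"pics/{n}0.npz",**c); print(n,c["mtx"].tolist(),c["k1"],np.round(c["world_from_camera"],3).tolist())
    cv2.imwrite(f"pics/{n}0.png",c["color"][:,:,::-1])
E
```

```text
pics
time_s 0.0
qpos [-66.1722  18.44    -4.0152  83.1745   1.2958  78.5387  -3.2606]
joint_velocities [-0.0182 -0.0062  0.1086 -0.0765 -0.0105 -0.1117  0.0785]
effort [ 7.00000e-04 -4.91294e+01 -4.03400e-01 -3.12521e+01 -6.36000e-02
  4.40000e-02  2.00000e-04]
tool_pos [0.254  0.5978 0.2385]
tool_rot [-1.798921e+02  6.500000e-03  1.569813e+02]
force [ 0.1959 -0.373   0.3142]
wrist_torque [0.0386 0.0507 0.0009]
grasp_force 0.0
grip_width 0.0871
scene [[452.1078568179515, 0.0, 277.7443934281647], [0.0, 452.1078568179515, 209.2746790765872], [0.0, 0.0, 1.0]] 0.0233480208913977 [[0.497, 0.682, -0.537, 1.129], [0.868, -0.382, 0.318, -0.279], [0.012, -0.624, -0.782, 0.911], [0.0, 0.0, 0.0, 1.0]]
top [[385.17177424145575, 0.0, 271.9987926459413], [0.0, 385.17177424145575, 208.30363091059576], [0.0, 0.0, 1.0]] -0.10781265059686354 [[-0.0, -0.997, 0.083, 0.55], [-1.0, -0.001, -0.01, 0.011], [0.01, -0.083, -0.997, 0.887], [0.0, 0.0, 0.0, 1.0]]
```

```bash
python3 -m jog --help | head -30
```

```text
invalid input: not JSON, or not a number
```

View pics/scene0.png

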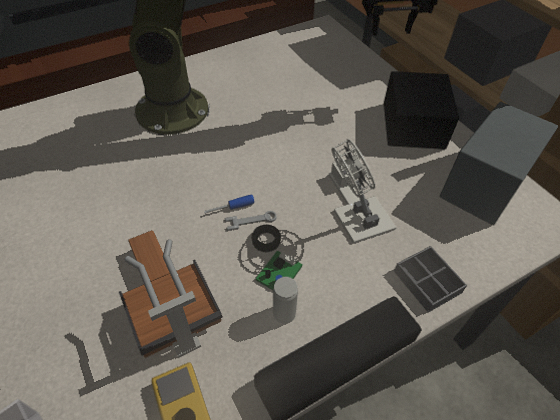

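View pics/top0.png

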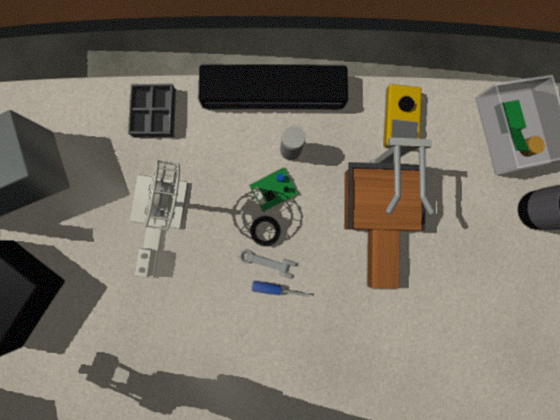

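The scene view shows the fan right of centre at (365,215) with the head leaning, and the stand at lower left, (175,300). In the top view the fan plate is at (158,200) and its lug at (145,262). The stand's deck is at (385,197) with the shelf running down to (385,270). The bystanders lie between them, x≈250–310.

```bash
python3 - <<'E'
from h import *
c=dict(np.load("pics/top0.npz")); P=pts(c); C=c["color"]; hsv=cv2.cvtColor(C,cv2.COLOR_RGB2HSV)
v,u=np.mgrid[:420,:560]
def rect(m,name):
    m=cv2.morphologyEx(m.astype(np.uint8),cv2.MORPH_OPEN,np.ones((3,3)))
    n,l,s,_=cv2.connectedComponentsWithStats(m); i=1+np.argmax(s[1:,4]); k=l==i
    q=P[k]; (cx,cy),(w,h),a=cv2.minAreaRect((q[:,:2]*1000).astype(np.float32))
    print(name,s[i].tolist(),"z",np.percentile(q[:,2],[10,50,90]).round(4),"c",round(cx,1),round(cy,1),"wh",round(w,1),round(h,1),"ang",round(a,1),"mean",(q[:,:2].mean(0)*1000).round(1))
    return k
Z=P[...,2]; valid=c["range_z"]>0
print("bench z",np.median(Z[(u>200)&(u<330)&(v>310)&(v<340)]))
rect(valid&(abs(Z-.052)<.008)&(u<200)&(u>115)&(v>235)&(v<290),"lug")
rect(valid&(abs(Z-.012)<.005)&(u<200)&(u>115)&(v>150)&(v<290),"plate+tongue")
rect(valid&(abs(Z-.012)<.005)&(u<200)&(u>115)&(v>165)&(v<228),"plate")
wood=(hsv[...,0]<18)&(hsv[...,1]>90)&(u>330)&(v>150)&(v<320)
k=rect(wood&valid&(abs(Z-.05)<.006)&(v>232),"shelf")
q=P[k]*1000
for a in(0.36,0.40,0.43,0.46): 
    s=q[abs(q[:,0]/1000-a)<.01]; 
    if len(s): print(a,s[:,1].min().round(1),s[:,1].max().round(1))
rect(wood&valid&(abs(Z-.05)<.006),"deck+shelf")
rect(wood&valid&(abs(Z-.05)<.006)&(v<228),"deck")
k=rect(valid&(abs(Z-.20)<.02)&(u>370)&(u<450)&(v>120)&(v<230),"prongs")
q=P[k]*1000
for a in range(500,700,15):
    s=q[abs(q[:,0]-a)<4]
    if len(s): 
        m=s[:,1]>np.mean(q[:,1]); print(a,len(s),[ (s[t,1].mean().round(1),s[t,2].mean().round(1)) for t in(m,~m) if t.any()])
# obstacles heights
for n,(x0,x1,y0,y1) in dict(cleaner=(275,310,120,165),board=(245,300,165,210),tape=(248,285,213,248),wrench=(235,302,246,280),driver=(248,318,278,300)).items():
    s=P[y0:y1,x0:x1].reshape(-1,3); s=s[s[:,2]>.008]; print(n,(s.min(0)*1000).round(),(s.max(0)*1000).round())
hd=valid&(Z>.08)&(u>130)&(u<200)&(v>150)&(v<240); s=P[hd]; print("head",(s.min(0)*1000).round(),(s.max(0)*1000).round())
E
```

```text
bench z 0.00017852565145159982
lug [135, 248, 17, 29, 361] z [0.0502 0.0524 0.0552] c 500.9 284.0 wh 27.7 61.5 ang 81.3 mean [501.5 283.1]
plate+tongue [130, 175, 22, 49, 666] z [0.0104 0.0125 0.0144] c 645.5 305.9 wh 35.7 111.7 ang 82.5 mean [645.7 305.7]
plate [130, 175, 22, 49, 666] z [0.0104 0.0125 0.0144] c 645.5 305.9 wh 35.7 111.7 ang 82.5 mean [645.7 305.7]
shelf [371, 233, 28, 56, 1488] z [0.0479 0.0499 0.0517] c 505.2 -244.4 wh 60.8 120.7 ang 89.0 mean [ 504.9 -244.4]
0.46 -271.4 -213.4
deck+shelf [352, 168, 70, 121, 5384] z [0.048  0.0499 0.0519] c 576.8 -250.2 wh 158.0 264.4 ang 88.7 mean [ 600.4 -246.5]
deck [352, 168, 70, 60, 3684] z [0.0481 0.05   0.0519] c 643.3 -251.7 wh 157.9 132.2 ang 89.1 mean [ 640.6 -247. ]
prongs [386, 138, 48, 77, 1337] z [0.1959 0.2002 0.2026] c 668.1 -248.6 wh 88.0 140.8 ang 88.5 mean [ 679.9 -248.8]
605 57 [(np.float64(-208.5), np.float64(199.4)), (np.float64(-284.5), np.float64(199.2))]
620 65 [(np.float64(-217.0), np.float64(199.8)), (np.float64(-277.0), np.float64(199.4))]
635 64 [(np.float64(-224.3), np.float64(199.9)), (np.float64(-271.8), np.float64(199.2))]
650 64 [(np.float64(-224.3), np.float64(199.6)), (np.float64(-271.7), np.float64(199.4))]
665 64 [(np.float64(-224.7), np.float64(199.3)), (np.float64(-272.5), np.float64(199.2))]
680 58 [(np.float64(-225.6), np.float64(199.3)), (np.float64(-273.1), np.float64(199.5))]
695 52 [(np.float64(-225.8), np.float64(199.3)), (np.float64(-273.0), np.float64(199.4))]
cleaner [550. -63.   9.] [784.  11. 887.]
board [550. -53.   8.] [718.  53. 887.]
tape [537. -13.  10.] [605.  52. 887.]
wrench [465. -50.   8.] [550.  75. 887.]
driver [427. -79.  10.] [550.  47. 887.]
head [568. 159. 153.] [691. 238. 279.]
```

```bash
cat >> h.py <<'E'
from scipy.spatial.transform import Rotation as Ro
def togo(p,yaw):
    "shift to point p in tool axes, in row units, and turn in units"
    o=env.get_obs(); R=Ro.from_euler("xyz",o["tool_rot"],degrees=True).as_matrix()
    print("t",round(o["time_s"],2),"at",np.round(o["tool_pos"],4),np.round(o["tool_rot"],2),"rows xyz",np.round(R.T@(np.array(p)-o["tool_pos"])/.02,2),"turn",round(-((yaw-o["tool_rot"][2]+180)%360-180)/45,3),"F",np.round(o["force"],1),"w",round(o["grip_width"],4),round(o["grasp_force"],1))
E
python3 -m jog '[[1,0,0,0,-0.11],[1,0,0,0,-0.11],[1,0,0,0,-0.11],[1,-0.9,-0.85,0,0],[1,-0.9,-0.85,0,0],[1,-0.9,-0.85,0,0],[1,-0.9,-0.85,0,0],[1,-0.9,-0.85,0,0],[1,-0.9,-0.85,0,0],[1,-0.9,-0.85,0,0],[1,-0.9,-0.85,0,0],[1,-0.9,-0.85,0,0]]'
python3 -c "
from h import *
togo([.501,.2838,.034],171.8)"
```

```text
time_s: 1.1
tool_pos: [0.3933, 0.4225, 0.2391]
tool_rot: [-180.0, -0.0, 171.8]
force: [-0.2, 0.5, -0.5]
grip_width: 0.0869
grasp_force: 0.0
t 1.1 at [0.3933 0.4225 0.2391] [-1.7997e+02 -2.0000e-02  1.7183e+02] rows xyz [-6.32 -6.09 10.26] turn 0.001 F [-0.2  0.5 -0.5] w 0.0869 0.0
```

```bash
python3 -m jog '[[1,-0.9,-0.87,0,0],[1,-0.9,-0.87,0,0],[1,-0.9,-0.87,0,0],[1,-0.9,-0.87,0,0],[1,-0.9,-0.87,0,0],[1,-0.9,-0.87,0,0],[1,-0.9,-0.87,0,0],[1,0,0,0.5,0],[1,0,0,0.5,0],[1,0,0,0,0],[1,0,0,0,0]]'
python3 - <<'E'
from h import *
togo([.501,.2838,.034],171.8)
o=env.get_obs()
c=read_camera("wrist"); np.savez("pics/w1.npz",**c,pos=o["tool_pos"],rot=o["tool_rot"])
print(np.round(c["T_tool_cam"],3).tolist())
cv2.imwrite("pics/w1.png",c["color"][:,:,::-1])
E
```

```text
time_s: 2.02
tool_pos: [0.4986, 0.2863, 0.2183]
tool_rot: [-179.9, -0.1, 172.0]
force: [0.0, -0.2, -1.0]
grip_width: 0.0874
grasp_force: 0.0
t 2.02 at [0.4986 0.2863 0.2183] [-1.7993e+02 -1.4000e-01  1.7195e+02] rows xyz [-0.16 -0.1   9.21] turn 0.003 F [ 0.  -0.2 -1. ] w 0.0874 0.0
[[0.0, -0.953, -0.302, 0.082], [1.0, 0.001, -0.001, 0.0], [0.001, -0.302, 0.953, -0.145], [0.0, 0.0, 0.0, 1.0]]
```

View pics/w1.png

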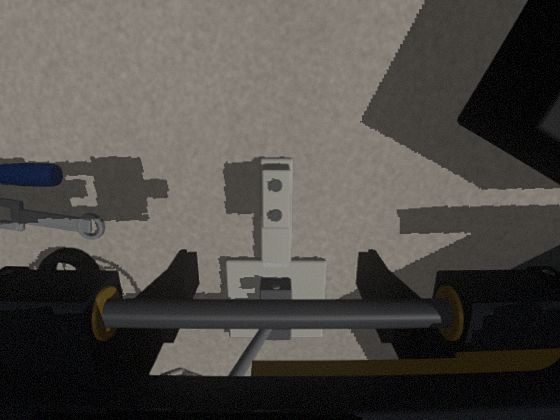

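The wrist view shows the lug top at about (276,190), between and ahead of the fingers, with the plate at (276,295) and the neck running down-left from (268,330).

```bash
python3 - <<'E'
from h import *
c=dict(np.load("pics/w1.npz")); T=np.eye(4); T[:3,:3]=Ro.from_euler("xyz",c["rot"],degrees=True).as_matrix(); T[:3,3]=c["pos"]
c["world_from_camera"]=T@c["T_tool_cam"]; P=pts(c); Z=P[...,2]
v,u=np.mgrid[:420,:560]
def rect(m,n):
    m=cv2.morphologyEx(m.astype(np.uint8),cv2.MORPH_OPEN,np.ones((3,3))); nn,l,s,_=cv2.connectedComponentsWithStats(m); k=l==1+np.argmax(s[1:,4])
    q=P[k]; (cx,cy),(w,h),a=cv2.minAreaRect((q[:,:2]*1000).astype(np.float32)); print(n,np.round([cx,cy,w,h,a,q[:,2].mean()*1000],1))
    return q
q=rect((abs(Z-.052)<.006)&(u>240)&(u<310)&(v>150)&(v<260),"lug")
q=rect((abs(Z-.012)<.005)&(u>210)&(u<345)&(v>225)&(v<262),"tongue")
q=rect((abs(Z-.012)<.005)&(u>210)&(u<345)&(v>262)&(v<300),"plate")
E
```

```text
lug [501.9 284.6  27.7  59.8  81.1  51.6]
tongue [566.5 273.8  40.3  42.5  82.3  11.1]
plate [613.8 267.3 119.3  51.   82.4  11.4]
```

```bash
python3 -m jog '[[1,-0.16,-0.08,0.9,0.01],[1,0,0,0.9,0],[1,0,0,0.9,0],[1,0,0,0.9,0],[1,0,0,0.9,0],[1,0,0,0.9,0],[1,0,0,0.9,0],[1,0,0,0.9,0],[1,0,0,0.9,0],[1,0,0,0.6,0],[1,0,0,0.4,0],[1,0,0,0.1,0]]'
python3 -c "
from h import *
togo([.5015,.2842,.034],171.5)"
```

```text
time_s: 3.07
tool_pos: [0.5023, 0.2835, 0.0344]
tool_rot: [-179.9, -0.1, 171.4]
force: [-0.4, -0.5, -0.8]
grip_width: 0.087
grasp_force: 0.0
t 3.07 at [0.5023 0.2835 0.0344] [-1.7994e+02 -8.0000e-02  1.7144e+02] rows xyz [0.04 0.03 0.02] turn -0.001 F [-0.4 -0.5 -0.8] w 0.087 0.0
```

```bash
python3 -m jog '[[0.4,0,0,0,0],[0.4,0,0,0,0],[0.2,0,0,0,0],[0.2,0,0,0,0],[0,0,0,0,0],[0,0,0,0,0],[0,0,0,0,0],[0,0,0,0,0],[0,0,0,0,0]]' 60
python3 - <<'E'
from h import *
o=env.get_obs(); print(o["tool_pos"],o["tool_rot"],o["wrist_torque"])
for n in("scene","top"):
    c=read_camera(n); np.savez(f"pics/{n}1.npz",**c)
    cv2.imwrite(f"pics/{n}1.png",cv2.resize(c["color"][:,:,::-1],None,fx=1,fy=1))
a=cv2.imread("pics/scene1.png")[80:290,260:460]; b=cv2.imread("pics/top1.png")[110:320,80:280]
cv2.imwrite("pics/c1.png",np.hstack([cv2.resize(a,(400,420)),cv2.resize(b,(400,420))]))
E
```

```text
time_s: 3.82
tool_pos: [0.5032, 0.2833, 0.0356]
tool_rot: [180.0, 0.0, 171.4]
force: [-0.3, 0.1, -0.8]
grip_width: 0.0347
grasp_force: 0.0
[0.50320364 0.28325632 0.03561767] [1.79996093e+02 4.14825523e-03 1.71378358e+02] [ 0.01460064 -0.0475151   0.02553646]
```

View pics/c1.png

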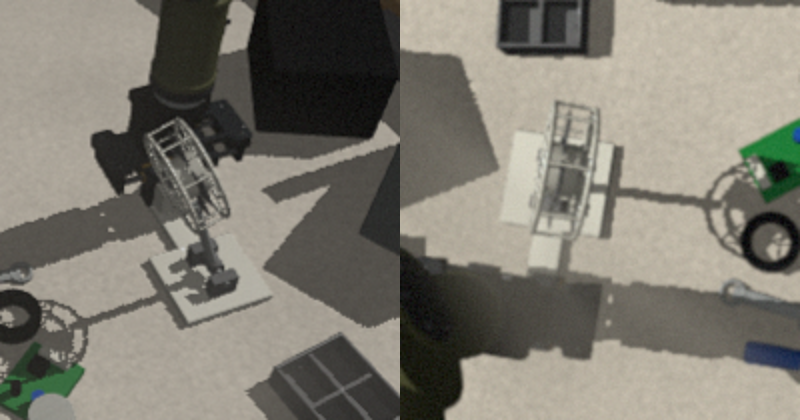

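```bash
cat >> h.py <<'E'
def lean(c,o,a=0.35,dbg=False,z0=0.0356):
    yaw=np.deg2rad(o["tool_rot"][2]+180); p=o["tool_pos"]
    ex=np.array([np.cos(yaw),np.sin(yaw),0]); ey=np.array([-ex[1],ex[0],0])
    D=pts(c)-(p+.14*ex); D[...,2]-=0.0004
    D=D[c["range_z"]>0]
    x,y,z=D@ex,D@ey,D[:,2]; r=np.hypot(y,z)
    k=(abs(x)<.072)&(r>.125)&(r<.27)&(abs(y)<.16)&(z>.08); x,y,z=x[k],y[k],z[k]
    # coarse start: best angle keeping most points in the slab
    A=np.linspace(-.45,.45,181); n=[(abs(y*np.cos(t)+z*np.sin(t))<.023).sum() for t in A]
    a=A[np.array(n)>.97*max(n)].mean()
    for _ in range(8):
        yh=y*np.cos(a)+z*np.sin(a); zh=-y*np.sin(a)+z*np.cos(a)
        s=(abs(yh)<.03)&(np.hypot(x,zh-.19)<.066)
        P,M=s&(yh>.01),s&(yh<-.01)
        if P.sum()<5 or M.sum()<5: return np.nan,len(x)
        a-=.7*(yh[P].mean()+yh[M].mean())/2/.19
    if dbg: print(len(x),P.sum(),M.sum(),yh[P].mean(),yh[M].mean(),zh[s].min(),zh[s].max(),x[s].min(),x[s].max())
    return a,P.sum()+M.sum()
E
python3 - <<'E'
from h import *
o=env.get_obs()
for n in("scene","top"):
    for i in(1,):
        print(n,lean(dict(np.load(f"pics/{n}{i}.npz")),o,dbg=True))
E
python3 -m jog '[[0,0,0,0,0],[0,0,0,0,0],[0,0,0,0,0],[0,0,0,0,0]]'
python3 -c "
from h import *
togo([.5015,.2842,.034],171.5); print(env.get_obs()['tool_rot'],env.get_obs()['wrist_torque'])
for n in('scene','top'):
  for i in range(2):
    o=env.get_obs(); print(n,lean(read_camera(n),o,dbg=1))"
```

```text
1165 385 389 0.017735989584059537 -0.017736118464828112 0.12517303610335517 0.2508711230013176 -0.06037758375131154 0.06138994770776379
scene (np.float64(0.3504313761197457), np.int64(774))
1423 427 494 0.01719061438456723 -0.017190710109921216 0.13315706255915108 0.2521582328759822 -0.06278524195352529 0.05789712723422097
top (np.float64(0.3418089940328658), np.int64(921))
time_s: 4.25
tool_pos: [0.5032, 0.2835, 0.0356]
tool_rot: [180.0, 0.0, 171.4]
force: [0.5, -0.1, -0.4]
grip_width: 0.0271
grasp_force: 60.0
t 4.25 at [0.5032 0.2835 0.0356] [1.7998e+02 1.0000e-02 1.7140e+02] rows xyz [0.09 0.02 0.08] turn -0.002 F [ 0.5 -0.1 -0.4] w 0.0271 60.0
[1.79983911e+02 1.14828852e-02 1.71401789e+02] [0.1645362  0.01292895 0.1551487 ]
1172 386 394 0.017728301139158468 -0.017728806917551694 0.1250876067153209 0.25074861690104744 -0.059517973115323614 0.06020061920253669
scene (np.float64(0.3510305457041492), np.int64(780))
1173 385 392 0.017749618560210238 -0.01775018990280558 0.12508018650578007 0.2501659729016037 -0.05956832300132809 0.060766644578857755
scene (np.float64(0.35081654695014586), np.int64(777))
1424 425 497 0.017227813367485176 -0.017227810900169057 0.13260100683389744 0.2520030809333981 -0.0628180724339924 0.057921763338583836
top (np.float64(0.34231355826165283), np.int64(922))
1421 422 497 0.01722835899124338 -0.01722835645789282 0.13275564549097482 0.2515971934282862 -0.06283118484920916 0.05803682366453735
top (np.float64(0.3423089764972691), np.int64(919))
```

```bash
python3 -m jog '[[0,0,0,-0.1,0],[0,0,0,-0.1,0],[0,0,0,-0.1,0],[0,0,0,-0.1,0],[0,0,0,-0.1,0],[0,0,0,-0.1,0],[0,0,0,-0.1,0],[0,0,0,-0.1,0],[0,0,0,-0.1,0],[0,0,0,-0.1,0],[0,0,0,-0.1,0],[0,0,0,0,0]]'
python3 - <<'E'
from h import *
togo([.5015,.2842,.034],171.5); print(env.get_obs()['tool_rot'],env.get_obs()['wrist_torque'])
for n in('scene','top','scene'):
    o=env.get_obs(); c=read_camera(n); print(n,lean(c,o,dbg=1)); 
    # plate tilt and pitch: plane fit to the plate/tongue top
    P=pts(c); yaw=np.deg2rad(o["tool_rot"][2]+180); ex=np.array([np.cos(yaw),np.sin(yaw),0]); ey=np.array([-ex[1],ex[0],0])
    D=P-(o["tool_pos"]+.14*ex); D=D[c["range_z"]>0]; x,y,z=D@ex,D@ey,D[:,2]
    k=(abs(x)<.05)&(abs(y)<.056)&(abs(z+.026)<.012); k&=(abs(y)>.03)
    A=np.c_[x,y,np.ones_like(x)][k]; s=np.linalg.lstsq(A,z[k],rcond=None)[0]; print("plate n",k.sum(),"dz/dx,dz/dy,z0",np.round(s,4))
    cv2.imwrite(f"pics/{n}2.png",c["color"][:,:,::-1])
E
```

```text
time_s: 5.45
tool_pos: [0.5035, 0.2835, 0.0581]
tool_rot: [180.0, 0.0, 171.4]
force: [0.5, 1.0, -6.1]
grip_width: 0.0275
grasp_force: 60.0
t 5.45 at [0.5035 0.2835 0.0581] [1.7996e+02 4.0000e-02 1.7138e+02] rows xyz [0.11 0.02 1.21] turn -0.003 F [ 0.5  1.  -6.1] w 0.0275 60.0
[1.79962386e+02 4.19828225e-02 1.71383836e+02] [0.23044331 0.46711953 0.0305336 ]
1209 395 410 0.017723125323912667 -0.01772342793911655 0.12815536761325852 0.2500571508237836 -0.05721101886895337 0.06178082253554593
scene (np.float64(0.35567814299083156), np.int64(805))
plate n 659 dz/dx,dz/dy,z0 [-0.0139  0.0031 -0.0253]
1473 441 504 0.01718739020627992 -0.017189702440183762 0.1322667725968269 0.2516485912580588 -0.06060150749064874 0.059451076261291785
top (np.float64(0.3472935423352394), np.int64(945))
plate n 874 dz/dx,dz/dy,z0 [-0.0062  0.0042 -0.0244]
1207 397 409 0.017738244377388225 -0.017739232266112688 0.1250314177242381 0.25040834420861396 -0.058189391142174925 0.06168094691183828
scene (np.float64(0.35613508285618944), np.int64(806))
plate n 647 dz/dx,dz/dy,z0 [-0.0083  0.003  -0.0253]
```

```bash
cat > ctl.py <<'E'
import sys,json,os
from h import *
G,K,Cd=5.1,4.5,.38; LF="log.json"; H=1/120
def sim(s,v,b,ys):
    "integrate s=a-G*y over samples ys of pivot's lateral position, step H; returns a(t), state"
    out=[]
    for i in range(1,len(ys)):
        yd=(ys[i]-ys[i-1])/H
        v+=H*(K*(s+G*ys[i-1])-Cd*(v+G*yd)+b); s+=H*v; out.append(s+G*ys[i])
    return np.array(out),s,v
def meas():
    o=env.get_obs(); a,n=lean(read_camera("scene"),o)
    a-=0.0008
    yaw=np.deg2rad(o["tool_rot"][2]+180); p=[o["tool_pos"][0]+.14*np.cos(yaw),o["tool_pos"][1]+.14*np.sin(yaw)]
    L=json.load(open(LF)) if os.path.exists(LF) else []
    if not L: S=dict(s=a,v=0.,b=0.,P=np.diag([4e-6,1e-4,.02]).tolist(),y=0.)
    else:
        q=L[-1]; ey=np.array([-np.sin(yaw),np.cos(yaw)]); y=q["y"]+float((np.array(p)-q["p"])@ey)
        dt=o["time_s"]-q["t"]; m=max(1,round(dt/H)); hold=min(6,m-1); dy=y-q["y"]
        ys=np.r_[np.full(hold,q["y"]),np.linspace(q["y"],y,m+1-hold)]
        _,s,v=sim(q["s"],q["v"],q["b"],ys)
        F=np.eye(3); A=np.array([[1,H,0],[H*K,1-H*Cd,H],[0,0,1]]); F=np.linalg.matrix_power(A,m)
        Pm=F@np.array(q["P"])@F.T+np.diag([(.03*G*dy)**2+1e-6,4e-4*dt+(.1*dy)**2,.002*dt])
        z=a-G*y-s; Sg=Pm[0,0]+9e-6; k=Pm[:,0]/Sg
        stop=abs(a)>.33
        S=dict(s=s+k[0]*z,v=v+k[1]*z,b=q["b"]+k[2]*z,P=((np.eye(3)-np.outer(k,[1,0,0]))@Pm).tolist(),y=y,innov=z)
        if stop and abs(dy)<.004: S.update(s=a-G*y,v=0.,b=q["b"],P=q["P"])
    S.update(t=o["time_s"],p=p,a=a,z=o["tool_pos"][2]); L.append(S); json.dump(L,open(LF,"w"))
    print(f"t{S['t']:.2f} z{S['z']:.4f} piv {np.round(p,4)} y{S['y']*1e3:.1f} a{a:.4f} est a{S['s']+G*S['y']:.3f} a'{S['v']:.3f} b{S['b']:.3f} inn{S.get('innov',0):.4f} roll{o['tool_rot'][0]:.2f} yaw{o['tool_rot'][2]:.2f}")
def plan(yref=None,n=36,wy=.15,show=9):
    S=json.load(open(LF))[-1]; y0=S["y"]; yref=y0 if yref is None else yref
    def run(u,s=S["s"],v=S["v"],b=S["b"],y0=y0):
        cmd=np.r_[np.full(6,y0),y0+np.interp(np.arange(1,n*10+1)/10,np.arange(n+1),np.r_[0,np.cumsum(u)])]
        y=cmd.copy()
        for i in range(1,len(y)): y[i]=y[i-1]+(cmd[i]-y[i-1])*min(1,H/.03)
        a,s,v=sim(s,v,b,y); a6=a[5::10]; w=a[-1]+b/K+v/2
        ac=np.diff(np.r_[0,u,0])
        return np.r_[a6/.06,(y[6::10]-yref)/wy,u/.02,ac/.004,w/.005],a6
    r0,_=run(np.zeros(n)); J=np.array([run(np.eye(n)[i],0,0,0,0)[0] for i in range(n)]).T
    J-=0; zr=run(np.zeros(n),0,0,0,0)[0]; J=J-zr[:,None]
    u=np.linalg.lstsq(J,-r0,rcond=None)[0]; a=run(u)[1]
    print("rows y units",np.round(u[:show]/.02,2),"total mm",round(sum(u[:show])*1e3,1),"a",np.round(a[[2,5,8,11]],3))
if __name__=="__main__":
    if sys.argv[1]=="meas": meas()
    else: meas(); plan(float(sys.argv[2])/1e3 if len(sys.argv)>2 else None,wy=float(sys.argv[3]) if len(sys.argv)>3 else .15)
E
python3 ctl.py plan -75
```

```text
t5.60 z0.0576 piv [0.6416 0.2623] y0.0 a0.3555 est a0.355 a'0.000 b0.000 inn0.0000 roll180.00 yaw171.38
rows y units [-1.1  -1.39 -1.29 -1.04 -0.78 -0.57 -0.42 -0.33 -0.27] total mm -143.6 a [ 0.166 -0.046 -0.073 -0.055]
```

```bash
python3 -m jog '[[0,0,-0.9,0,0],[0,0,-1,0,0],[0,0,-1,0,0],[0,0,-1,0,0],[0,0,-0.8,0,0],[0,0,-0.3,0,0]]' | head -2; python3 ctl.py plan -110
```

```text
time_s: 6.15
tool_pos: [0.4878, 0.181, 0.0573]
t6.15 z0.0573 piv [0.6261 0.1596] y-103.8 a-0.0244 est a-0.024 a'0.453 b-0.234 inn-0.0597 roll-179.88 yaw171.20
rows y units [-0.22 -0.33 -0.36 -0.35 -0.32 -0.29 -0.26 -0.23 -0.21] total mm -51.7 a [ 0.015  0.001 -0.     0.005]
```

```bash
python3 -m jog '[[0,0,-0.2,0,0],[0,0,-0.2,0,0]]' | head -1; python3 ctl.py plan -110
```

```text
time_s: 6.37
t6.37 z0.0577 piv [0.6256 0.157 ] y-106.4 a0.0491 est a0.049 a'0.373 b-0.252 inn-0.0032 roll179.94 yaw171.47
rows y units [-0.37 -0.5  -0.51 -0.46 -0.39 -0.32 -0.27 -0.23 -0.2 ] total mm -65.3 a [ 0.049  0.002 -0.003  0.005]
```

```bash
python3 -m jog '[[0,0,-0.5,0,0],[0,0,-0.5,0,0],[0,0,-0.5,0,0]]' | head -1; python3 ctl.py plan -130
```

```text
time_s: 6.67
t6.67 z0.0575 piv [0.6207 0.1251] y-138.7 a0.0151 est a0.014 a'0.418 b-0.203 inn0.0187 roll-179.98 yaw171.42
rows y units [-0.34 -0.47 -0.49 -0.44 -0.38 -0.32 -0.28 -0.24 -0.21] total mm -63.5 a [ 0.026 -0.011 -0.015 -0.006]
```

```bash
python3 -m jog '[[0,0,-0.8,-0.6,0],[0,0,-0.9,-0.6,0],[0,0,-0.7,-0.2,0],[0,0,-0.2,0,0]]' | head -1; python3 ctl.py plan -150
```

```text
time_s: 7.05
t7.05 z0.0866 piv [0.6137 0.0709] y-193.4 a-0.0659 est a-0.068 a'0.447 b-0.115 inn0.0486 roll180.00 yaw171.16
rows y units [-0.18 -0.28 -0.31 -0.3  -0.27 -0.24 -0.22 -0.19 -0.17] total mm -43.2 a [-0.024 -0.028 -0.026 -0.018]
```

```bash
python3 -m jog '[[0,0,-1,0,0],[0,0,-1,0,0],[0,0,-0.7,0,0],[0,0,-0.3,0,0]]' | head -1; python3 ctl.py plan -200
```

```text
time_s: 7.43
t7.43 z0.0847 piv [0.6033 0.0132] y-252.0 a-0.1658 est a-0.168 a'0.392 b-0.021 inn0.0601 roll-179.94 yaw171.27
rows y units [ 0.13  0.12  0.07  0.01 -0.04 -0.07 -0.09 -0.09 -0.08] total mm -0.9 a [-0.079 -0.027 -0.018 -0.016]
```

```bash
python3 - <<'E'
import json,numpy as np,ctl
from scipy.optimize import least_squares
L=json.load(open("log.json")); H=ctl.H
rows=[[0]*0+[-.9,-1,-1,-1,-.8,-.3],[-.2,-.2],[-.5]*3,[-.8,-.9,-.7,-.2],[-1,-1,-.7,-.3]]
cmd=[0.]*7
for r in rows:
    for u in r: cmd+=list(cmd[-1]+.02*u*np.arange(1,11)/10)
    cmd+=[cmd[-1]]*6
cmd=np.array(cmd); t=(np.arange(len(cmd))-6)*H
tm=np.array([l["t"] for l in L])-L[0]["t"]-.05; Y=np.array([l["y"] for l in L]); A=np.array([l["a"] for l in L])
for fixG in (0,1):
  def f(p,out=False):
    G,b,tau,d,K=p
    if fixG: G=5.1
    y=cmd.copy()
    for i in range(1,len(y)): y[i]=y[i-1]+(cmd[i]-y[i-1])*min(1,H/max(tau,H))
    s,v,a=A[0],0.,[A[0]]; 
    for i in range(1,len(y)):
        yd=(y[i]-y[i-1])/H; v+=H*(K*a[-1]-.38*(v+G*yd)+b); s+=H*v; aa=s+G*y[i]
        if aa>A[0]: s=A[0]-G*y[i]; v=-G*yd; aa=A[0]
        a.append(aa)
    am=np.interp(tm+d,t,a); ym=np.interp(tm+d,t,y)
    if out: print(np.round(am,3),np.round(ym*1e3,1),"a,v now",am[-1],v)
    return np.r_[(am-A)/.01,(ym-Y)/.003,(G-5.1)/.3,b/.3,(K-4.5)/.5,(d)/.02]
  r=least_squares(f,[5.1,0,.03,0,4.5],diff_step=1e-3); print(np.round(r.x,3),r.cost); f(r.x,1)
print(np.round(A,3),np.round(Y*1e3,1))
E
```

```text
[ 5.297  0.056 -0.018 -0.     4.32 ] 5.615505130756201
[ 0.355 -0.017  0.035  0.02  -0.047 -0.174] [   0. -100. -108. -138. -190. -250.] a,v now -0.17422305710127123 0.3724750504684481
[ 5.100e+00 -2.400e-02  5.000e-03 -0.000e+00  4.446e+00] 9.276078871640408
[ 0.355 -0.002  0.047  0.03  -0.042 -0.18 ] [   0. -100. -108. -138. -190. -250.] a,v now -0.17983156065084022 0.2911380472488596
[ 0.355 -0.024  0.049  0.015 -0.066 -0.166] [   0.  -103.8 -106.4 -138.7 -193.4 -252. ]
```

```bash
sed -i 's/^G,K,Cd=5.1,4.5/G,K,Cd=5.2,4.4/' ctl.py; python3 -m jog '[[0,0,0,0,0],[0,0,0,0,0],[0,0,0,0,0]]' | head -1; python3 ctl.py plan -200
```

```text
time_s: 7.73
t7.73 z0.0855 piv [0.6044 0.0169] y-248.2 a-0.0327 est a-0.037 a'0.368 b0.126 inn0.0621 roll179.97 yaw171.49
rows y units [-0.36 -0.49 -0.49 -0.43 -0.36 -0.3  -0.25 -0.21 -0.19] total mm -61.3 a [-0.037 -0.08  -0.08  -0.068]
```

```bash
python3 -m jog '[[0,0,-1,0,0],[0,0,-1,0,0],[0,0,-1,0,0],[0,0,-0.2,0,0]]' | head -1; python3 ctl.py plan -100
```

```text
time_s: 8.12
t8.12 z0.0855 piv [ 0.594  -0.0515] y-317.4 a-0.2696 est a-0.269 a'0.281 b0.112 inn-0.0107 roll-179.90 yaw171.22
rows y units [0.37 0.46 0.41 0.32 0.23 0.17 0.13 0.11 0.11] total mm 46.1 a [-0.157 -0.06  -0.038 -0.033]
```

```bash
python3 -m jog '[[0,0,0.3,0,0],[0,0,0.4,0,0],[0,0,0.4,0,0]]' | head -1; python3 ctl.py plan -100
```

```text
time_s: 8.42
t8.42 z0.0856 piv [ 0.5983 -0.0237] y-289.2 a-0.0974 est a-0.097 a'-0.029 b0.090 inn-0.0095 roll179.94 yaw171.50
rows y units [0.16 0.23 0.24 0.22 0.2  0.19 0.17 0.17 0.16] total mm 35.0 a [-0.075 -0.039 -0.026 -0.019]
```

```bash
python3 -m jog '[[0,0,0.2,0,0],[0,0,0.2,0,0],[0,0,0.2,0,0],[0,0,0.3,0,0]]' | head -1; python3 ctl.py plan -100
```

```text
time_s: 8.8
t8.80 z0.0855 piv [ 0.6006 -0.0085] y-273.9 a-0.0445 est a-0.045 a'-0.118 b0.108 inn0.0085 roll-179.99 yaw171.35
rows y units [0.08 0.14 0.16 0.17 0.18 0.18 0.17 0.17 0.17] total mm 28.6 a [-0.052 -0.038 -0.028 -0.021]
```

```bash
python3 -m jog '[[0,0,0.1,0,0],[0,0,0.1,0,0],[0,0,0.1,0,0],[0,0,0.2,0,0]]' | head -1; python3 ctl.py plan -100 0.06
```

```text
time_s: 9.18
t9.18 z0.0856 piv [0.602  0.0008] y-264.5 a-0.0503 est a-0.050 a'-0.162 b0.104 inn-0.0018 roll-179.99 yaw171.32
rows y units [0.01 0.08 0.16 0.22 0.27 0.3  0.31 0.32 0.32] total mm 40.0 a [-0.079 -0.071 -0.045 -0.024]
```

```bash
python3 -m jog '[[0,0,0,0,0],[0,0,0.1,0,0],[0,0,0.1,0,0],[0,0,0.2,0,0],[0,0,0.2,0,0],[0,0,0.3,0,0]]' | head -1; python3 ctl.py plan -100 0.06
```

```text
time_s: 9.73
t9.73 z0.0856 piv [0.6048 0.0192] y-245.9 a-0.0736 est a-0.073 a'-0.266 b0.086 inn-0.0106 roll-180.00 yaw171.35
rows y units [0.31 0.45 0.48 0.46 0.42 0.38 0.34 0.32 0.3 ] total mm 68.8 a [-0.065 -0.013  0.005  0.01 ]
```

```bash
python3 -m jog '[[0,0,0.3,0,0],[0,0,0.4,0,0],[0,0,0.5,0,0],[0,0,0.5,0,0],[0,0,0.4,0,0],[0,0,0.4,0,0]]' | head -1; python3 ctl.py plan -100 0.06
```

```text
time_s: 10.28
t10.28 z0.0856 piv [0.6124 0.07  ] y-194.5 a0.0038 est a0.004 a'-0.371 b0.069 inn-0.0121 roll179.99 yaw171.44
rows y units [0.27 0.39 0.42 0.4  0.36 0.32 0.28 0.25 0.23] total mm 58.3 a [-0.012  0.02   0.027  0.024]
```

```bash
python3 -m jog '[[0,0,0.3,0,0],[0,0,0.4,0,0],[0,0,0.4,0,0],[0,0,0.4,0,0],[0,0,0.4,0,0],[0,0,0.3,0,0]]' | head -1; python3 ctl.py plan -90 0.1
```

```text
time_s: 10.83
t10.83 z0.0856 piv [0.619  0.1134] y-150.5 a0.0221 est a0.022 a'-0.363 b0.048 inn-0.0164 roll179.97 yaw171.42
rows y units [0.24 0.35 0.37 0.35 0.31 0.28 0.24 0.22 0.2 ] total mm 51.2 a [0.003 0.027 0.03  0.025]
```

```bash
python3 -m jog '[[0,0,0.4,0,0],[0,0,0.5,0,0],[0,0,0.5,0,0],[0,0,0.4,0,0],[0,0,0.3,0,0]]' | head -1; python3 ctl.py plan -90 0.1; cat > fit.py <<'E'
import json,numpy as np,sys
from scipy.optimize import least_squares
L=json.load(open("log.json"))[int(sys.argv[1]):]; H=1/120
t=np.array([l["t"] for l in L]); Y=np.array([l["y"] for l in L]); A=np.array([l["a"] for l in L])
def f(p,out=0):
    G,K,b,s,v=p; r=[0]; s0=s; s=A[0]+s0-G*Y[0]
    for i in range(1,len(t)):
        m=round((t[i]-t[i-1])/H); ys=np.r_[np.full(6,Y[i-1]),np.linspace(Y[i-1],Y[i],m-5)]
        for j in range(1,len(ys)): v+=H*(K*(s+G*ys[j-1])-.38*(v+G*(ys[j]-ys[j-1])/H)+b); s+=H*v
        r.append(s+G*Y[i]-A[i])
    if out: print("v now",round(v,3),"res",np.round(r,3))
    return np.r_[np.array(r)/.01,s0/.005,(G-5.1)/.4,(K-4.4)/.8,b/.3]
r=least_squares(f,[5.1,4.4,0,0,.2]); print("G,K,b,s,v",np.round(r.x,3)); f(r.x,1)
E
python3 fit.py 5; python3 fit.py 8
```

```text
time_s: 11.3
t11.30 z0.0856 piv [0.6253 0.1554] y-108.1 a0.0736 est a0.074 a'-0.320 b0.025 inn-0.0148 roll179.96 yaw171.45
rows y units [0.08 0.13 0.16 0.17 0.17 0.16 0.15 0.13 0.12] total mm 25.2 a [0.033 0.026 0.024 0.02 ]
G,K,b,s,v [ 5.152  3.67   0.03  -0.     0.476]
v now -0.32 res [ 0.     0.001  0.001  0.004  0.002 -0.    -0.003 -0.003 -0.002  0.002]
G,K,b,s,v [ 5.123  4.149  0.037 -0.     0.01 ]
v now -0.309 res [ 0.     0.002  0.003  0.001 -0.002 -0.003  0.002]
```

```bash
sed -i 's/^G,K,Cd=5.2,4.4/G,K,Cd=5.14,3.75/; s/,(\.1\*dy)\*\*2/,(.04*dy)**2/; s/4e-4\*dt+(\.1\*dy)/1e-4*dt+(.04*dy)/; s/\.002\*dt\])/.0005*dt])/' ctl.py; grep -n "Pm=F" ctl.py
python3 -m jog '[[0,0,0.1,0.2,0],[0,0,0.15,0.2,0],[0,0,0.15,0.3,0],[0,0,0.15,0.3,0],[0,0,0.15,0.2,0],[0,0,0.15,0.2,0]]' | head -1; python3 ctl.py plan -80 0.15
```

```text
23:        Pm=F@np.array(q["P"])@F.T+np.diag([(.03*G*dy)**2+1e-6,1e-4*dt+(.04*dy)**2,.0005*dt])
time_s: 11.85
t11.85 z0.0567 piv [0.6274 0.1703] y-93.1 a-0.0048 est a-0.004 a'-0.266 b-0.020 inn-0.0285 roll-179.97 yaw171.36
rows y units [0.28 0.39 0.39 0.35 0.3  0.26 0.22 0.19 0.18] total mm 51.2 a [-0.     0.037  0.041  0.035]
```

```bash
cat >> fit.py <<'E'
E
cat > est.py <<'E'
import json,sys,numpy as np,ctl
from ctl import *
def fit(N=6,b0=.03):
    L=json.load(open(LF)); W=L[-N:]
    def roll(p):
        s,v,b=p; s-=G*0; r=[s+G*W[0]["y"]-W[0]["a"]]
        for q,n in zip(W,W[1:]):
            m=round((n["t"]-q["t"])/H); ys=np.r_[np.full(6,q["y"]),np.linspace(q["y"],n["y"],m-5)]
            _,s,v=sim(s,v,b,ys); r.append(s+G*n["y"]-n["a"])
        wt=np.array([.004*1.3**(len(W)-1-i) for i in range(len(W))])
        return np.r_[np.array(r)/wt,(b-b0)/.08],s,v
    r0=roll([0,0,0])[0]; J=np.array([roll(e)[0]-r0 for e in np.eye(3)]).T
    p=np.linalg.lstsq(J,-r0,rcond=None)[0]; r,s,v=roll(p)
    L[-1].update(s=s,v=v,b=p[2]); json.dump(L,open(LF,"w"))
    l=1.75; print("fit a%.3f v%.3f b%.3f w%.3f"%(s+G*L[-1]["y"],v,p[2],s+G*L[-1]["y"]+p[2]/K+v/2.13),"res mrad",np.round(r[:-1]*.004*1e3*1.3**np.arange(len(W)-1,-1,-1),1))
if __name__=="__main__":
    if len(sys.argv)>1 and sys.argv[1]!="-": meas()
    fit()
    if len(sys.argv)>2: plan(float(sys.argv[2])/1e3,wy=float(sys.argv[3]) if len(sys.argv)>3 else .15)
E
python3 est.py - -80 0.15
```

```text
fit a-0.004 v-0.251 b0.002 w-0.121 res mrad [-1.4  2.   2.  -0.  -2.1  0.4]
rows y units [0.25 0.35 0.35 0.32 0.28 0.23 0.2  0.18 0.16] total mm 46.5 a [-0.003  0.029  0.033  0.028]
```

```bash
python3 -m jog '[[0,0,0.4,0,0],[0,0,0.5,0,0],[0,0,0.4,0,0],[0,0,0.2,0,0],[0,0,0.1,0,0]]' | head -1; python3 est.py m -70 0.15
```

```text
time_s: 12.32
t12.32 z0.0579 piv [0.6327 0.204 ] y-58.9 a0.0432 est a0.044 a'-0.267 b-0.014 inn-0.0089 roll179.94 yaw171.49
fit a0.044 v-0.266 b-0.009 w-0.084 res mrad [-1.5  2.8  1.6 -1.2 -1.6  0.5]
rows y units [0.14 0.21 0.23 0.22 0.2  0.18 0.16 0.15 0.13] total mm 32.3 a [0.023 0.032 0.032 0.027]
```

```bash
python3 -m jog '[[0,0,0.5,0,0],[0,0,0.5,0,0],[0,0,0.3,0,0],[0,0,0,0,0]]' | head -1; python3 est.py m -80 0.15
```

```text
time_s: 12.7
t12.70 z0.0578 piv [0.6364 0.2307] y-32.0 a0.1009 est a0.100 a'-0.183 b0.009 inn0.0101 roll179.90 yaw171.53
fit a0.100 v-0.185 b0.004 w0.015 res mrad [ 1.6 -0.8 -3.5 -2.2  3.4 -0.8]
rows y units [-0.1  -0.11 -0.08 -0.04 -0.01  0.01  0.03  0.03  0.03] total mm -4.9 a [0.05  0.016 0.01  0.009]
```

```bash
python3 -m jog '[[0,0,-0.1,0,0],[0,0,-0.1,0,0],[0,0,-0.1,0,0],[0,0,0,0,0],[0,0,0,0,0]]' | head -1; python3 est.py m -50 0.15
```

```text
time_s: 13.17
t13.17 z0.0576 piv [0.6355 0.221 ] y-41.8 a0.0062 est a0.006 a'-0.045 b0.012 inn0.0053 roll-180.00 yaw171.32
fit a0.006 v-0.045 b0.015 w-0.011 res mrad [ 2.9 -3.6 -3.5  2.7  0.  -0.1]
rows y units [0.02 0.03 0.03 0.03 0.03 0.02 0.02 0.02 0.02] total mm 4.4 a [0.002 0.003 0.002 0.001]
```

```bash
python3 -m jog '[[0,0,0.04,0,0],[0,0,0.04,0,0],[0,0,0.04,0,0],[0,0,0.03,0,0],[0,0,0.02,0,0],[0,0,0.02,0,0]]' | head -1; python3 est.py m -50 0.15
```

```text
time_s: 13.72
t13.72 z0.0575 piv [0.636  0.2256] y-37.1 a-0.0007 est a-0.000 a'-0.051 b0.000 inn-0.0117 roll180.00 yaw171.39
fit a-0.000 v-0.049 b0.005 w-0.022 res mrad [-0.5 -1.2  4.3  0.4 -2.7  0.5]
rows y units [0.05 0.07 0.07 0.06 0.05 0.04 0.03 0.03 0.02] total mm 8.5 a [0.001 0.007 0.008 0.006]
```

```bash
python3 -m jog '[[0,0,0.1,0,0],[0,0,0.12,0,0],[0,0,0.08,0,0],[0,0,0.04,0,0],[0,0,0,0,0],[0,0,0,0,0]]' | head -1; python3 est.py m -50 0.15
```

```text
time_s: 14.27
t14.27 z0.0575 piv [0.637  0.2323] y-30.3 a0.0121 est a0.012 a'-0.036 b0.010 inn0.0042 roll-180.00 yaw171.39
fit a0.012 v-0.036 b0.009 w-0.002 res mrad [-1.4  3.6 -0.3 -3.1  1.3 -0.1]
rows y units [0.   0.01 0.01 0.01 0.01 0.01 0.01 0.01 0.  ] total mm 1.2 a [0.006 0.004 0.003 0.002]
```

```bash
python3 -m jog '[[0,0,0.02,0,0],[0,0,0.02,0,0],[0,0,0,0,0],[0,0,0,0,0],[0,0,0,0,0],[0,0,0,0,0],[0,0,0,0,0]]' | head -1; python3 est.py m -50 0.15
```

```text
time_s: 14.9
t14.90 z0.0576 piv [0.6372 0.233 ] y-29.6 a0.0091 est a0.009 a'0.003 b0.017 inn0.0072 roll180.00 yaw171.38
fit a0.009 v0.002 b0.015 w0.014 res mrad [ 2.7 -1.5 -4.2  0.8  1.1 -0.2]
rows y units [-0.03 -0.04 -0.04 -0.03 -0.03 -0.02 -0.02 -0.02 -0.02] total mm -5.1 a [ 0.004 -0.002 -0.003 -0.004]
```

```bash
python3 -m jog '[[0,0,-0.06,0,0],[0,0,-0.06,0,0],[0,0,-0.05,0,0],[0,0,-0.03,0,0],[0,0,0,0,0],[0,0,0,0,0]]' | head -1; python3 est.py m -50 0.15
```

```text
time_s: 15.45
t15.45 z0.0576 piv [0.6366 0.229 ] y-33.7 a-0.0050 est a-0.005 a'0.019 b0.014 inn-0.0009 roll179.99 yaw171.37
fit a-0.005 v0.020 b0.017 w0.009 res mrad [ 1.7 -3.3  0.8  0.8 -0.7  0.1]
rows y units [-0.01 -0.01 -0.02 -0.02 -0.02 -0.02 -0.02 -0.02 -0.02] total mm -3.2 a [-0.003 -0.003 -0.004 -0.004]
```

```bash
python3 -m jog '[[0,0,-0.04,0,0],[0,0,-0.04,0,0],[0,0,-0.03,0,0],[0,0,-0.02,0,0],[0,0,0,0,0],[0,0,0,0,0],[0,0,0,0,0]]' | head -1; python3 est.py m -50 0.15
```

```text
time_s: 16.08
t16.08 z0.0576 piv [0.6362 0.2265] y-36.2 a-0.0129 est a-0.013 a'0.003 b0.008 inn-0.0078 roll180.00 yaw171.38
fit a-0.013 v0.005 b0.012 w-0.007 res mrad [-1.5  2.2  1.8 -0.4 -1.4  0.3]
rows y units [ 0.03  0.04  0.03  0.02  0.01  0.01  0.   -0.   -0.  ] total mm 3.0 a [-0.006  0.001  0.001 -0.   ]
```

```bash
python3 -m jog '[[0,0,0.04,0,0],[0,0,0.04,0,0],[0,0,0.03,0,0],[0,0,0.02,0,0],[0,0,0,0,0],[0,0,0,0,0],[0,0,0,0,0]]' | head -1; python3 est.py m -50 0.15
```

```text
time_s: 16.72
t16.72 z0.0576 piv [0.6366 0.2291] y-33.6 a-0.0033 est a-0.003 a'-0.012 b0.010 inn-0.0013 roll180.00 yaw171.38
fit a-0.003 v-0.012 b0.010 w-0.007 res mrad [-0.5  1.4 -0.2 -1.2  0.2  0. ]
rows y units [0.02 0.03 0.03 0.02 0.01 0.01 0.   0.   0.  ] total mm 2.7 a [-0.001  0.003  0.002  0.001]
```

```bash
python3 -m jog '[[0,0,0.04,0,0],[0,0,0.03,0,0],[0,0,0.03,0,0],[0,0,0,0,0],[0,0,0,0,0],[0,0,0,0,0],[0,0,0,0,0],[0,0,0,0,0],[0,0,0,0,0]]' | head -1; python3 est.py m -50 0.15
```

```text
time_s: 17.52
t17.52 z0.0576 piv [0.6369 0.231 ] y-31.6 a0.0068 est a0.007 a'0.008 b0.019 inn0.0111 roll180.00 yaw171.38
fit a0.007 v0.006 b0.016 w0.014 res mrad [ 1.2 -1.4 -2.5 -0.5  1.4 -0.2]
rows y units [-0.03 -0.04 -0.04 -0.03 -0.03 -0.02 -0.02 -0.02 -0.02] total mm -5.0 a [ 0.003 -0.002 -0.004 -0.004]
```

```bash
python3 -m jog '[[0,0,-0.06,0,0],[0,0,-0.06,0,0],[0,0,-0.04,0,0],[0,0,-0.03,0,0],[0,0,0,0,0],[0,0,0,0,0],[0,0,0,0,0],[0,0,0,0,0]]' | head -1; python3 est.py m -50 0.15
```

```text
time_s: 18.23
t18.23 z0.0576 piv [0.6363 0.2274] y-35.3 a-0.0001 est a-0.000 a'0.025 b0.014 inn-0.0020 roll179.99 yaw171.39
fit a0.000 v0.026 b0.016 w0.017 res mrad [ 0.9 -1.8 -0.4  1.3 -0.7  0.1]
rows y units [-0.03 -0.04 -0.04 -0.04 -0.04 -0.03 -0.03 -0.03 -0.03] total mm -6.1 a [-0.    -0.005 -0.006 -0.006]
```

```bash
python3 -m jog '[[0,0,-0.08,0,0],[0,0,-0.07,0,0],[0,0,-0.05,0,0],[0,0,-0.03,0,0],[0,0,0,0,0],[0,0,0,0,0],[0,0,0,0,0],[0,0,0,0,0]]' | head -1; python3 est.py m -50 0.15
```

```text
time_s: 18.95
t18.95 z0.0576 piv [0.6356 0.2229] y-39.9 a-0.0145 est a-0.014 a'0.007 b0.002 inn-0.0141 roll179.99 yaw171.39
fit a-0.014 v0.010 b0.008 w-0.007 res mrad [-1.1  1.3  3.   0.1 -2.2  0.4]
rows y units [ 0.03  0.04  0.03  0.02  0.01  0.01  0.   -0.   -0.  ] total mm 2.9 a [-0.006  0.001  0.001  0.   ]
```

```bash
sed -i 's/def plan(yref=None,n=36/def plan(yref=None,n=60/; s/show=9/show=12/; s/a\[\[2,5,8,11\]\]/a[2:48:4]/' ctl.py; python3 -m jog '[[0,0,0.05,0,0],[0,0,0.04,0,0],[0,0,0.03,0,0],[0,0,0,0,0],[0,0,0,0,0],[0,0,0,0,0],[0,0,0,0,0]]' | head -1; python3 est.py m -510 0.3; python3 est.py - -510 0.15
```

```text
time_s: 19.58
t19.58 z0.0576 piv [0.636 0.225] y-37.7 a-0.0080 est a-0.008 a'-0.018 b0.004 inn-0.0038 roll180.00 yaw171.38
fit a-0.008 v-0.018 b0.005 w-0.015 res mrad [-1.3  3.   0.8 -1.8 -0.3  0.1]
rows y units [ 0.2   0.24  0.19  0.12  0.04 -0.01 -0.06 -0.09 -0.11 -0.12 -0.14 -0.15] total mm 2.2 a [ 0.028  0.065  0.051  0.036  0.024  0.014  0.006 -0.002 -0.008 -0.013
 -0.016 -0.019]
fit a-0.008 v-0.018 b0.005 w-0.015 res mrad [-1.3  3.   0.8 -1.8 -0.3  0.1]
rows y units [ 0.44  0.5   0.39  0.21  0.05 -0.09 -0.19 -0.25 -0.3  -0.33 -0.36 -0.38] total mm -6.0 a [ 0.075  0.149  0.11   0.072  0.043  0.02   0.001 -0.013 -0.024 -0.032
 -0.037 -0.04 ]
```

```bash
python3 -m jog '[[0,0,0.2,0,0],[0,0,0.25,-0.1,0],[0,0,0.2,-0.2,0],[0,0,0.1,-0.3,0],[0,0,0.05,-0.3,0],[0,0,0,-0.3,0]]' | head -1; python3 est.py m -510 0.3
```

```text
time_s: 20.13
t20.13 z0.0825 piv [0.6386 0.2417] y-20.8 a0.0806 est a0.080 a'0.032 b0.019 inn0.0112 roll179.97 yaw171.42
fit a0.080 v0.030 b0.013 w0.098 res mrad [ 0.8 -1.4 -3.7 -1.   2.7 -0.5]
rows y units [-0.1  -0.16 -0.18 -0.19 -0.19 -0.19 -0.2  -0.2  -0.21 -0.22 -0.23 -0.23] total mm -46.1 a [ 0.07   0.043  0.029  0.019  0.01   0.001 -0.005 -0.011 -0.016 -0.019
 -0.022 -0.024]
```

```bash
python3 -m jog '[[0,0,-0.1,-0.3,0],[0,0,-0.15,-0.3,0],[0,0,-0.2,-0.3,0],[0,0,-0.2,-0.3,0],[0,0,-0.2,-0.2,0],[0,0,-0.2,-0.1,0]]' | head -1; python3 est.py m -510 0.25
```

```text
time_s: 20.68
t20.68 z0.1126 piv [0.6356 0.2195] y-43.1 a0.0331 est a0.033 a'0.182 b0.022 inn0.0070 roll179.95 yaw171.35
fit a0.033 v0.182 b0.022 w0.124 res mrad [ 1.9 -4.5 -2.5  1.9  0.7 -0.2]
rows y units [-0.08 -0.15 -0.2  -0.24 -0.26 -0.28 -0.29 -0.3  -0.3  -0.31 -0.32 -0.32] total mm -61.1 a [ 0.054  0.04   0.024  0.012  0.002 -0.006 -0.013 -0.019 -0.023 -0.026
 -0.029 -0.03 ]
```

```bash
python3 -m jog '[[0,0.2,-0.22,0,-0.022],[0,0.3,-0.27,0,-0.022],[0,0.3,-0.32,0,-0.022],[0,0.3,-0.37,0,-0.022],[0,0.3,-0.37,0,-0.022],[0,0.3,-0.4,0,-0.022],[0,0.2,-0.42,0,-0.022]]' | head -1; python3 est.py m -510 0.25
```

```text
time_s: 21.32
t21.32 z0.1114 piv [0.5933 0.1931] y-70.7 a0.0086 est a0.009 a'0.218 b-0.008 inn-0.0296 roll-179.99 yaw178.43
fit a0.010 v0.219 b-0.000 w0.113 res mrad [-1.7  2.2  5.9  2.2 -5.7  1. ]
rows y units [-0.04 -0.11 -0.16 -0.21 -0.24 -0.27 -0.28 -0.29 -0.3  -0.3  -0.31 -0.31] total mm -56.6 a [ 0.044  0.042  0.027  0.015  0.006 -0.002 -0.008 -0.014 -0.018 -0.021
 -0.023 -0.025]
```

```bash
python3 -m jog '[[0,0.2,-0.05,0,0],[0,0.2,-0.12,0,0],[0,0.2,-0.18,0,0],[0,0.2,-0.22,0,0],[0,0.2,-0.25,0,0],[0,0.1,-0.28,0,0]]' | head -1; python3 est.py m -510 0.25
```

```text
time_s: 21.87
t21.87 z0.1115 piv [0.5712 0.172 ] y-92.4 a0.0306 est a0.031 a'0.264 b0.003 inn0.0029 roll-180.00 yaw178.35
fit a0.030 v0.262 b0.000 w0.154 res mrad [-1.9  4.8  1.8 -5.7  1.8 -0.2]
rows y units [-0.16 -0.26 -0.31 -0.33 -0.33 -0.33 -0.33 -0.33 -0.33 -0.33 -0.34 -0.34] total mm -74.3 a [ 0.051  0.028  0.014  0.005 -0.002 -0.008 -0.013 -0.017 -0.02  -0.022
 -0.024 -0.024]
```

```bash
python3 -m jog '[[0,0,-0.14,0,0],[0,0,-0.25,0,0],[0,0,-0.3,0,0],[0,0,-0.33,0,0],[0,0,-0.34,0,0],[0,0,-0.35,0,0],[0,0,-0.36,0,0],[0,0,-0.37,0,0],[0,0,-0.38,0,0]]' | head -1; python3 est.py m -510 0.2
```

```text
time_s: 22.67
t22.67 z0.1116 piv [0.5703 0.115 ] y-149.5 a0.0131 est a0.013 a'0.377 b0.024 inn0.0338 roll180.00 yaw178.30
fit a0.013 v0.382 b0.021 w0.197 res mrad [ 3.4 -2.  -9.5  0.2  3.9 -0.5]
rows y units [-0.24 -0.37 -0.43 -0.44 -0.44 -0.43 -0.42 -0.41 -0.4  -0.4  -0.39 -0.39] total mm -95.0 a [ 0.04   0.007 -0.007 -0.013 -0.019 -0.023 -0.026 -0.028 -0.029 -0.029
 -0.029 -0.029]
```

```bash
python3 -m jog '[[0,0,-0.24,0,0],[0,0,-0.37,0,0],[0,0,-0.43,0,0],[0,0,-0.44,0,0],[0,0,-0.44,0,0],[0,0,-0.43,0,0],[0,0,-0.43,0,0],[0,0,-0.42,0,0],[0,0,-0.42,0,0]]' | head -1; python3 est.py m -510 0.2
```

```text
time_s: 23.47
t23.47 z0.1116 piv [0.5681 0.0425] y-222.0 a-0.0037 est a-0.004 a'0.466 b0.036 inn0.0284 roll180.00 yaw178.30
fit a-0.004 v0.471 b0.040 w0.228 res mrad [  5.9 -10.4  -3.1   1.2   2.6  -0.4]
rows y units [-0.34 -0.5  -0.55 -0.55 -0.52 -0.48 -0.45 -0.43 -0.41 -0.4  -0.39 -0.38] total mm -108.1 a [ 0.02  -0.027 -0.035 -0.036 -0.036 -0.036 -0.035 -0.034 -0.033 -0.031
 -0.03  -0.028]
```

```bash
python3 -m jog '[[0,0,-0.34,0,0],[0,0,-0.5,0,0],[0,0,-0.55,0,0],[0,0,-0.55,0,0],[0,0,-0.52,0,0],[0,0,-0.48,0,0],[0,0,-0.45,0,0],[0,0,-0.43,0,0]]' | head -1; python3 est.py m -510 0.2
```

```text
time_s: 24.18
t24.18 z0.1116 piv [ 0.5658 -0.034 ] y-298.5 a-0.0451 est a-0.045 a'0.488 b0.042 inn0.0043 roll180.00 yaw178.29
fit a-0.045 v0.491 b0.047 w0.198 res mrad [ 0.5 -1.7  0.4  1.3 -0.5  0. ]
rows y units [-0.28 -0.43 -0.48 -0.48 -0.46 -0.43 -0.4  -0.38 -0.36 -0.35 -0.34 -0.33] total mm -94.7 a [-0.008 -0.039 -0.044 -0.042 -0.04  -0.038 -0.036 -0.034 -0.031 -0.029
 -0.027 -0.025]
```

```bash
sed -i 's/b0=.03/b0=.04/' est.py; python3 -m jog '[[0,0,-0.3,0,0],[0,0,-0.44,0,0],[0,0,-0.48,0,0],[0,0,-0.48,0,0],[0,0,-0.46,0,0],[0,0,-0.43,0,0],[0,0,-0.4,0,0],[0,0,-0.38,0,0]]' | head -1; python3 est.py m -510 0.15
```

```text
time_s: 24.9
t24.90 z0.1116 piv [ 0.5639 -0.1013] y-365.8 a-0.0649 est a-0.065 a'0.420 b0.044 inn-0.0045 roll180.00 yaw178.29
fit a-0.065 v0.420 b0.044 w0.144 res mrad [-0.8  1.1  1.9 -0.3 -0.8  0.1]
rows y units [-0.19 -0.3  -0.34 -0.35 -0.35 -0.33 -0.31 -0.29 -0.28 -0.27 -0.26 -0.25] total mm -70.3 a [-0.024 -0.039 -0.042 -0.04  -0.038 -0.035 -0.032 -0.029 -0.026 -0.024
 -0.021 -0.019]
```

```bash
python3 -m jog '[[0,0,-0.2,0,0],[0,0,-0.3,0,0],[0,0,-0.35,0,0],[0,0,-0.35,0,0],[0,0,-0.35,0,0],[0,0,-0.33,0,0],[0,0,-0.31,0,0],[0,0,-0.29,0,0]]' | head -1; python3 est.py m -510 0.12
```

```text
time_s: 25.62
t25.62 z0.1116 piv [ 0.5624 -0.1506] y-415.2 a-0.0479 est a-0.048 a'0.339 b0.049 inn0.0072 roll-180.00 yaw178.29
fit a-0.048 v0.338 b0.048 w0.124 res mrad [-0.1  0.8 -1.1 -1.2  1.4 -0.2]
rows y units [-0.2  -0.3  -0.32 -0.32 -0.3  -0.27 -0.25 -0.23 -0.21 -0.2  -0.19 -0.18] total mm -59.0 a [-0.024 -0.046 -0.046 -0.042 -0.038 -0.034 -0.03  -0.027 -0.023 -0.02
 -0.017 -0.015]
```

```bash
python3 -m jog '[[0,0,-0.2,0,0],[0,0,-0.3,0,0],[0,0,-0.32,0,0],[0,0,-0.32,0,0],[0,0,-0.3,0,0],[0,0,-0.27,0,0],[0,0,-0.25,0,0],[0,0,-0.23,0,0]]' | head -1; python3 est.py m -510 0.08
```

```text
time_s: 26.33
t26.33 z0.1116 piv [ 0.5611 -0.1943] y-458.9 a-0.0517 est a-0.052 a'0.276 b0.051 inn0.0041 roll-180.00 yaw178.30
fit a-0.052 v0.275 b0.051 w0.091 res mrad [ 0.6 -1.6 -1.6  1.1  0.5 -0.1]
rows y units [-0.17 -0.24 -0.26 -0.25 -0.22 -0.19 -0.17 -0.15 -0.14 -0.12 -0.11 -0.11] total mm -42.8 a [-0.034 -0.052 -0.048 -0.042 -0.036 -0.031 -0.026 -0.022 -0.019 -0.016
 -0.013 -0.011]
```

```bash
python3 -m jog '[[0,0,-0.17,0,0],[0,0,-0.24,0,0],[0,0,-0.26,0,0],[0,0,-0.25,0,0],[0,0,-0.22,0,0],[0,0,-0.19,0,0],[0,0,-0.17,0,0],[0,0,-0.15,0,0]]' | head -1; python3 est.py m -510 0.06
```

```text
time_s: 27.05
t27.05 z0.1115 piv [ 0.5602 -0.227 ] y-491.6 a-0.0579 est a-0.058 a'0.186 b0.046 inn-0.0058 roll-180.00 yaw178.30
fit a-0.058 v0.187 b0.047 w0.043 res mrad [-0.  -0.7  1.8  0.8 -1.1  0.2]
rows y units [-0.08 -0.12 -0.13 -0.12 -0.11 -0.1  -0.08 -0.07 -0.06 -0.06 -0.05 -0.04] total mm -20.4 a [-0.039 -0.041 -0.037 -0.031 -0.026 -0.022 -0.019 -0.016 -0.013 -0.012
 -0.01  -0.009]
```

```bash
python3 -m jog '[[0,0,-0.08,0,0],[0,0,-0.12,0,0],[0,0,-0.13,0,0],[0,0,-0.12,0,0],[0,0,-0.11,0,0],[0,0,-0.1,0,0],[0,0,-0.08,0,0],[0,0,-0.07,0,0]]' | head -1; python3 est.py m -510 0.06; python3 -c "
from h import *
togo([.5017,-.2441,.0846],178.4)"
```

```text
time_s: 27.77
t27.77 z0.1116 piv [ 0.5597 -0.243 ] y-507.6 a-0.0450 est a-0.045 a'0.093 b0.043 inn-0.0048 roll180.00 yaw178.31
fit a-0.045 v0.093 b0.044 w0.011 res mrad [-1.   2.4  1.5 -0.7 -0.6  0.1]
rows y units [-0.01 -0.02 -0.03 -0.03 -0.03 -0.03 -0.03 -0.02 -0.02 -0.02 -0.02 -0.01] total mm -5.5 a [-0.031 -0.025 -0.022 -0.02  -0.017 -0.015 -0.013 -0.012 -0.011 -0.01
 -0.009 -0.008]
t 27.82 at [ 0.4197 -0.2391  0.1116] [-1.7999e+02  1.0000e-02  1.7829e+02] rows xyz [-4.1  -0.13  1.35] turn -0.002 F [-0.2 -0.7 -6.7] w 0.0279 60.0
```

```bash
python3 -m jog '[[0,-0.2,-0.03,0,0],[0,-0.4,-0.04,0,0],[0,-0.5,-0.04,0,0],[0,-0.5,-0.03,0,0],[0,-0.5,-0.02,0,0],[0,-0.4,-0.01,0.1,0],[0,-0.4,0,0.1,0],[0,-0.2,0,0.1,0]]' | head -1; python3 est.py m -510 0.06; python3 -c "
from h import *
togo([.5033,-.2441,.0846],178.4)"
```

```text
time_s: 28.48
t28.48 z0.1051 piv [ 0.6231 -0.2476] y-510.4 a-0.0142 est a-0.014 a'0.046 b0.047 inn0.0031 roll-179.98 yaw178.37
fit a-0.014 v0.045 b0.045 w0.019 res mrad [-0.1  0.8 -1.  -0.5  0.8 -0.1]
rows y units [-0.06 -0.08 -0.08 -0.06 -0.04 -0.03 -0.02 -0.01 -0.   -0.    0.    0.  ] total mm -7.7 a [-0.018 -0.027 -0.023 -0.019 -0.016 -0.014 -0.012 -0.011 -0.01  -0.009
 -0.008 -0.008]
t 28.53 at [ 0.4831 -0.2434  0.1047] [-1.7997e+02 -2.0000e-02  1.7839e+02] rows xyz [-1.01 -0.    1.01] turn -0.0 F [ 1.   1.1 -6.4] w 0.0274 60.0
```

```bash
python3 -m jog '[[0,-0.2,-0.05,0.1,0],[0,-0.3,-0.07,0.1,0],[0,-0.3,-0.06,0.1,0],[0,-0.2,-0.03,0.1,0],[0,0,0,0.1,0],[0,0,0,0.1,0],[0,0,0,0.1,0]]' | head -1; python3 est.py m -510 0.06; python3 -c "
from h import *
togo([.5033,-.2441,.0846],178.4)
o=env.get_obs()
for n in('top','scene'):
    c=read_camera(n); cv2.imwrite(f'pics/{n}9.png',c['color'][:,:,::-1]); np.savez(f'pics/{n}9.npz',**c); print(lean(c,o))
a=cv2.imread('pics/scene9.png')[200:390,90:270]; b=cv2.imread('pics/top9.png')[120:310,300:480]
cv2.imwrite('pics/c9.png',np.hstack([cv2.resize(a,(398,420)),cv2.resize(b,(398,420))]))"
```

```text
time_s: 29.12
t29.12 z0.0912 piv [ 0.6411 -0.2529] y-515.1 a-0.0147 est a-0.015 a'0.036 b0.040 inn-0.0044 roll179.99 yaw178.30
fit a-0.015 v0.036 b0.042 w0.014 res mrad [ 0.1 -0.5  0.2  1.2 -0.9  0.1]
rows y units [-0.06 -0.07 -0.06 -0.05 -0.03 -0.02 -0.01 -0.    0.    0.01  0.01  0.01] total mm -5.1 a [-0.019 -0.025 -0.021 -0.017 -0.014 -0.012 -0.011 -0.009 -0.009 -0.008
 -0.007 -0.007]
t 29.17 at [ 0.5009 -0.2485  0.0908] [ 1.7997e+02 -7.0000e-02  1.7830e+02] rows xyz [-0.12  0.22  0.31] turn -0.002 F [-0.2 -0.2 -7.4] w 0.0275 60.0
(np.float64(-0.015096278496036314), np.int64(1812))
(np.float64(-0.010043045211051102), np.int64(803))
```

View pics/c9.png

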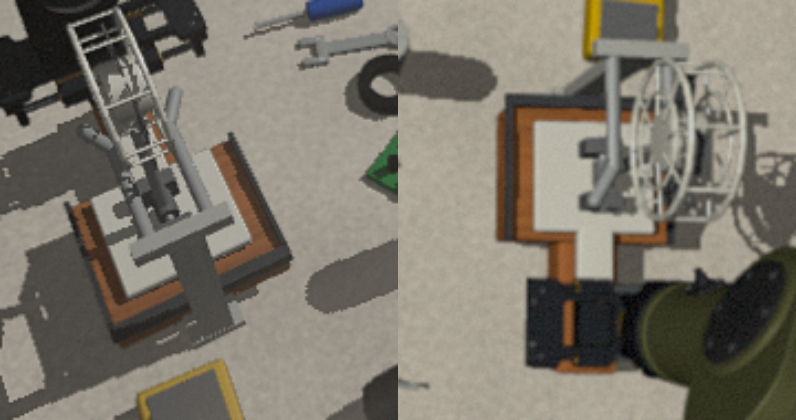

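The head stands between the prongs in both views. In the left half the neck is at (160,150). In the right half the plate is at (595,175), roughly centred on the deck, about 4 mm too far to -y.

```bash
python3 -m jog '[[0,-0.03,0.06,0.08,0],[0,-0.03,0.06,0.07,0],[0,-0.03,0.05,0.05,0],[0,-0.03,0.05,0.04,0],[0,0,0,0.03,0],[0,0,0,0.02,0]]' | head -3; python3 est.py m -510 0.06; python3 -c "
from h import *
togo([.5033,-.2441,.0846],178.4)"
```

```text
time_s: 29.77
tool_pos: [0.5044, -0.2446, 0.0862]
tool_rot: [-180.0, 0.1, 178.3]
t29.77 z0.0862 piv [ 0.6443 -0.2488] y-511.0 a0.0277 est a0.028 a'0.050 b0.036 inn-0.0055 roll-179.99 yaw178.29
fit a0.028 v0.051 b0.038 w0.062 res mrad [-0.6  0.9  2.  -0.5 -0.8  0.2]
rows y units [-0.24 -0.29 -0.26 -0.19 -0.13 -0.07 -0.04 -0.01  0.    0.01  0.01  0.02] total mm -23.7 a [-0.006 -0.048 -0.037 -0.027 -0.02  -0.015 -0.011 -0.008 -0.006 -0.005
 -0.005 -0.004]
t 29.82 at [ 0.5044 -0.2446  0.0862] [-1.7999e+02  6.0000e-02  1.7829e+02] rows xyz [0.06 0.02 0.08] turn -0.002 F [-1.4 -0.4 -2.2] w 0.0277 60.0
```

```bash
python3 -m jog '[[0,0,0,0.02,0],[0,0,0,0.02,0],[0,0,0,0.02,0],[0,0,0,0,0]]' ; python3 est.py m | head -1
```

```text
time_s: 30.15
tool_pos: [0.5043, -0.2446, 0.0856]
tool_rot: [180.0, 0.1, 178.3]
force: [-4.3, 0.9, 5.6]
grip_width: 0.0275
grasp_force: 60.0
t30.15 z0.0856 piv [ 0.6443 -0.2487] y-510.9 a0.0537 est a0.054 a'0.101 b0.030 inn-0.0049 roll179.98 yaw178.30
```

```bash
python3 -m jog '[[0,0,0,0,0],[0,0,0,0,0],[0,0,0,0,0]]' 8 >/dev/null; python3 -m jog '[[0.4,0,0,0,0],[0.5,0,0,0,0],[0.6,0,0,0,0],[0.8,0,0,0,0],[0.8,0,0,0,0],[0.8,0,0,0,0],[0.8,0,0,0,0],[0.8,0,0,0,0],[0.8,0,0,0,0]]'; python3 est.py m | head -1
```

```text
time_s: 31.2
tool_pos: [0.504, -0.2443, 0.0845]
tool_rot: [180.0, 0.0, 178.3]
force: [-0.0, 0.1, 0.5]
grip_width: 0.0683
grasp_force: 0.0
t31.20 z0.0845 piv [ 0.644  -0.2485] y-510.7 a0.1140 est a0.116 a'0.144 b-0.115 inn-0.2637 roll180.00 yaw178.31
```

```bash
python3 -m jog '[[0.8,0,0,-0.3,0],[0.8,0,0,-0.5,0],[0.8,0,0,-0.8,0],[0.8,0,0,-0.8,0],[0.8,0,0,-0.8,0],[0.8,0,0,-0.8,0],[0.8,0.5,0,-0.8,0],[0.8,1,0,-0.8,0],[0.8,1,0,-0.5,0],[0.8,0,0,0,0],[0.8,0,0,0,0]]' | head -4
python3 - <<'E'
from h import *
c=read_camera("top"); P=pts(c); Z=P[...,2]; C=c["color"].astype(int); v,u=np.mgrid[:420,:560]; ok=c["range_z"]>0
white=(C.max(2)-C.min(2)<40)&(u>340)&(u<440)
def rect(m,n):
    m=cv2.morphologyEx(m.astype(np.uint8),cv2.MORPH_OPEN,np.ones((3,3))); nn,l,s,_=cv2.connectedComponentsWithStats(m)
    if nn<2: print(n,"none"); return
    k=l==1+np.argmax(s[1:,4]); q=P[k]*1000; (cx,cy),(w,h),a=cv2.minAreaRect(q[:,:2].astype(np.float32)); print(n,np.round([cx,cy,w,h,a,q[:,2].mean()],1))
    A=np.c_[q[:,:2],np.ones(len(q))]; print("  slope",np.round(np.linalg.lstsq(A,q[:,2],rcond=None)[0][:2],4))
rect(white&ok&(abs(Z-.062)<.006)&(v>160)&(v<235),"plate")
rect(white&ok&(abs(Z-.102)<.006)&(v>225)&(v<300),"lug")
c2=read_camera("scene"); 
a=c2["color"][200:390,90:270,::-1]; b=c["color"][120:310,300:480,::-1]
cv2.imwrite('pics/c10.png',np.hstack([cv2.resize(a,(398,420)),cv2.resize(b,(398,420))]))
E
```

```text
time_s: 32.17
tool_pos: [0.4542, -0.2434, 0.2083]
tool_rot: [180.0, 0.2, 178.2]
force: [0.1, -0.1, -0.5]
plate [ 629.7 -246.3  118.1  134.6   87.9   61.9]
  slope [ 0.0007 -0.0008]
lug [ 504.6 -244.1   30.5   53.7   89.   102.1]
  slope [-0.0059 -0.0215]
```

View pics/c10.png

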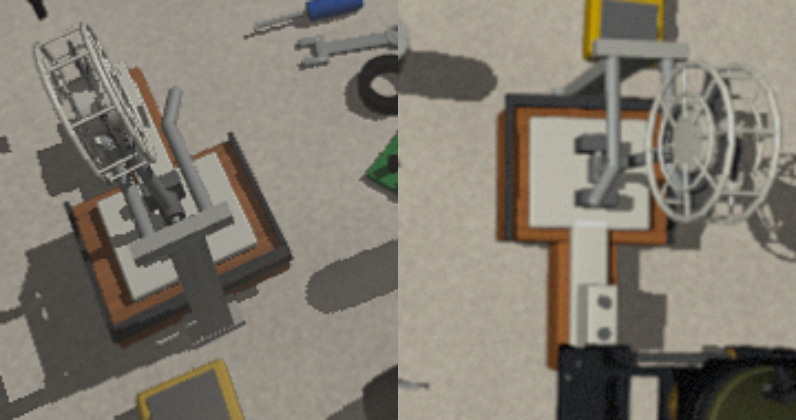

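The plate lies flat: its top is at 61.9 mm with slope below 0.001. It sits within about 2 mm of the deck centre and square to it. The neck rests on a prong between the two, and the gripper is clear.

```bash
python3 -c "
from cell import env
print(env.sign_off())"
```

```text
the job is handed in; nothing more can be done
None
```

The fan is parked flat, square and centred to about 2 mm on the deck, with its neck between the prongs, and the job is handed in at about 32 s. The jog commands can't roll the tool, so I brought the head upright by moving the foot sideways instead. That took it through swings of up to 0.27 rad and as high as 5 cm over the other items before I held it within about 0.02 rad at 2 cm for 6.5 s; the carry stayed under 0.09 rad, and the head now leans 0.11 rad against one prong.

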